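# Unlock and lift off the homogeniser cup's pinch-tab cap

### The arm

A 6-joint arm with a two-finger parallel gripper is mounted at the origin on the work surface. World frame = base frame: x ahead of the robot, y to its left, z up, the work surface at z = 0. Lengths are in m, angles in rad, forces in N, time in s.
With the tool pointing down it reaches from about 0.375 to 0.9 m from the base axis. Payload 3.1 kg.
Tool frame: the origin (TCP) lies on the mounting face of the last link; the fingertips stand 182 mm ahead of it and the grasp point (between the pads) lies 164 mm ahead of it; z points along the fingers, y is the direction in which the jaws open and shut (so a half turn about z gives the same grasp; the last joint's range is limited). The gripper opens to 87 mm and grips with 3 to 60 N. Pads are 19 mm wide; open, the fingers measure 117 mm over their backs; the gripper's body (75 mm by 190 mm) begins 51 mm behind the grasp point.
Start: joints at [-1.435, 0.527, 1.433, -0, 1.181, -0.178], TCP at [0.194, -0.594, 0.405] pointing down, gripper open.
Joint ranges: [-3.08, 3.08], [-0.75, 2.2], [0.22, 2.44], [-1.43, 4.57], [0, 2.65], [-2.85, 2.85]. Speed limits (rad/s): [2.79, 2.79, 3.14, 3.14, 3.14, 3.14].

### API

Orientations are given as [roll, pitch, yaw] about the fixed x, y, z axes, in that order (R = Rz(yaw) Ry(pitch) Rx(roll)).
In Python, from station import bot, fingers, planner, optics, order, status gives the robot as it stands. Calls block until the motion is done:
- bot.reach(position, orientation): joint-space move of the TCP to a pose.
- bot.move_linear(position, rotation=None, feed=0.15, contact_N=None): straight line of the TCP; rotation=None keeps the orientation; feed is the mean speed in m/s. With contact_N (N) it stops when the force on the tool has changed by that much, and returns True; else False.
- bot.movej(angles): joint-space move.
- fingers.gripper_to(opening, newtons=None): opening from 0.0 (shut) to 1.0 (fully open); newtons is the grip in N (None keeps the last); returns when the fingers have stopped.
- bot.dwell(seconds).
- planner.inverse_kinematics(position, orientation): joint angles nearest the present ones, or None.
- optics.camera(name): name is "scene" or "top" or "wrist"; returns the picture (480x640x3 uint8, red, green, blue); there is no depth.
- optics.camera_info(name): a dict with "fx", "fy", "cx", "cy" (pixels), "k1" (the pictures are not rectified: a ray, as slopes to the right and down, at radius r is drawn at 1 + k1 r^2 times it, then the intrinsics apply), "R" (3x3) and "t" (3): a world point X has camera coordinates R X + t; the wrist camera has in their place "tool_from_camera" (4x4, takes a point from camera to tool coordinates, whose origin is the TCP and whose axes are the flange's). Camera axes: x right, y down, z forward; pixel columns grow to the right and rows downward; lengths in m; the calibration is good to about 2 mm. A picture is of the moment at which its call begins: read the wrist's pose just before it. camera_info takes no time and is no camera call.
A pose or a line that the arm cannot do raises bot.IKError and nothing moves.
- order.finish_job(): hands the job in, once; it reports no verdict.
Readings, each from a call of its own:
- status.current_t(): time.
- status.current_q(): joint angles.
- status.current_joint_velocities(): joint speeds.
- status.current_effort(): joint torques, N m.
- status.current_ee_pos(): TCP position.
- status.current_tool_rot(): TCP orientation.
- status.current_ft_force(): force on the tool from outside, world axes, zero at the start.
- status.current_wrist_torque(): the same for the moment, N m.
- status.current_gripper_width(): opening from 0.0 (shut) to 1.0 (fully open).
Only numpy, scipy, OpenCV 4.12 (cv2) and the standard library are available. Lean on these libraries where they do the work, as an engineer would, in place of code of your own. Each camera call takes 0.05 s, during which the arm holds its last target.

### The job

The steel cup of the bench homogeniser is shut by a bayonet cap with two upright tabs. Squeeze the two tabs together and, keeping them squeezed, turn the cap anticlockwise (seen from above) by feel until it comes up against its stop, without wrenching or prying it; then lift the cap straight off, stand it upright on the clear floor of the white tray, gently, and let go. Leave the glassware, dish, bottles and spoon where they are.

Things in the scene. Friction and masses are not known exactly. Their poses are not given: they have to be found in the camera images.
- cap_grip (a point): Cap, point midway between its two tabs. z: cap axis, up; x runs through both tabs. Grey plastic disc 96 mm across, its top 25 mm below this point, skirt over the cup's rim (1.5 mm loose), 140 g. Two upright white tabs, 22 mm wide (y), 6 mm thick, from the disc to 16 mm above this point; outer faces 60 mm apart, 46 mm when fully squeezed. The cap's lowest edge, on which it stands, is 48 mm below.
- tab_a (a joint): Travel of the tab on the cap's +x side, straight inwards: 0 at rest (m), 0.007 fully in. Sprung: about 3 N at first touch, 7 N fully in. Both tabs must be all but fully in (5.5 mm or more) to let the cap turn. They spring out when let go.
- tab_b (a joint): The same for the tab on the cap's -x side. A round boss 24 mm across stands between the tabs, its top 1 mm below the point cap_grip.
- mouth (a point): Centre of the steel cup's rim, 165 mm above the bench, z up along the cup's axis. With the cap seated, cap_grip is 30 mm above it. With both tabs in, the cap turns freely anticlockwise to a hard stop 0.6 to 1.3 rad away; its place differs from cup to cup and cannot be seen: feel the turning moment rise. The cap's lugs are free only within about 0.06 rad of the stop, and drag if still pressed on it.
- mixer: The homogeniser, fixed: white base 170 x 160 mm, 65 mm high, steel cup 85 mm across on it; origin under its centre, on the cup's axis. At the start the cap's x axis lies along its x axis. The lock, lugs and stop stand 60 N in all between cap and homogeniser: keep the moment below about 1 N m and the upward pull below about 15 N. The cap is clear of the cup 20 mm above its seat.
- tray: White enamel tray with blue rim, fixed, 200 mm (its x) by 250 mm (its y), 18 mm high, walls 4 mm; origin at the centre of its underside, floor 4 mm above it. The dish lies in the half towards its -y, so the clear floor is the half towards +y (a good place for the cap is 45 mm from the centre in +y).
- dish: Covered glass dish, 60 mm across, 16 mm high, loose on the tray towards the tray's -y end; origin at the centre of its underside. To be left alone.
- flask: Conical amber flask with cork, 72 mm across, 122 mm high, beyond the homogeniser and the tray; origin under its centre. To be left alone.
- beaker: Glass beaker, 52 mm across, 70 mm high, near the robot, between the homogeniser and the tray; origin under its centre. To be left alone.
- bottle: White reagent bottle, 60 mm across, 120 mm high, on the left; origin under its centre. To be left alone.
- jar: White reagent jar, 64 mm across, 80 mm high, on the right; origin under its centre. To be left alone.
- spoon: Steel sample spoon, 170 mm long, lying on the bench beyond the homogeniser and the tray; origin under its middle. To be left alone.
Things that resemble listed ones, but are neither listed nor needed, are in the scene too. What is shaped like the part that bears cap_grip but turquoise is not meant. What is shaped like the mixer but pink is not meant.

How it is judged:
On the way, in this order (a step that is already met when the one before it is completed fails the run):
1. the cap has been turned at least 0.5 rad out of its locked position while still seated on the cup (angle between the x axis of cap_grip and the x axis of mouth, either way round above 0.5 rad and z of cap_grip in the frame of mouth below 0.034 m and horizontal distance between cap_grip and mouth below 0.006 m), for 0.1 s.
2. the cap has been lifted straight off: at least 30 mm above its seat, still over the cup and upright (z of cap_grip in the frame of mouth above 0.06 m and horizontal distance between cap_grip and mouth below 0.05 m and angle between cap_grip's own z axis and vertical below 0.25 rad), for 0.05 s.
At the end, for the whole second after the job is handed in: The cap stands upright (within 0.1 rad) and at rest flat on the tray's floor (height within 6 mm), wholly inside the walls, beside the dish, let go (z of cap_grip in the frame of tray between 0.046 and 0.058 m and x of cap_grip in the frame of tray between -0.055 and 0.055 m and y of cap_grip in the frame of tray between -0.03 and 0.075 m and angle between cap_grip's own z axis and vertical below 0.1 rad and linear speed of cap below 0.02 m/s and contact force between cap and the fingers below 0.1 N); the robot touches nothing.
It fails at once if the cap and the homogeniser are forced against one another with more than 60 N (wrenched at the lock or stop, or pried) (contact force between cap and mixer above 60 N).
It fails at once if the cap is dropped or slammed into the tray (more than 50 N) (contact force between cap and tray above 50 N).
It fails at once if the dish in the tray is pushed more than 20 mm (distance of dish from where it was at the start of the episode above 0.02 m).
It fails at once if the flask, beaker, bottle, jar or spoon is pushed more than 30 mm (distance of any of flask, beaker, bottle, jar, spoon from where it was at the start of the episode above 0.03 m).
It also fails if it takes over 72 s, if anything falls off the work surface, if the arm or the gripper's body presses on something with over 40 N, if the wrist force passes 120 N, or if a joint passes its speed limit or range.

## Working session

There is one attempt and no reset: what is moved stays moved. The work goes in short steps, each a Python script; the robot and the scene stay as the last script left them, time stands still between calls to the robot, and variables do not carry over. Pictures are saved under pics/ and viewed, and the job is handed in when it is done.

```bash
ls; mkdir -p pics; python3 - <<'E'
from station import bot, fingers, planner, optics, order, status
import cv2
for n in ("scene","top","wrist"):
    im=optics.camera(n); cv2.imwrite(f"pics/{n}0.png",im[:,:,::-1]); 
    i=optics.camera_info(n); print(n,{k:(v.tolist() if hasattr(v,'tolist') else v) for k,v in i.items()})
print(status.current_t(),status.current_ee_pos(),status.current_tool_rot(),status.current_gripper_width())
E
```

```text
pics
scene {'fx': 494.52167509088684, 'fy': 494.52167509088684, 'cx': 313.81698523851253, 'cy': 232.6685958575703, 'k1': -0.019046658152401603, 'R': [[-0.11701279472362511, 0.9930445786844451, -0.013056439652512783], [0.5250425338248469, 0.050697023382692795, -0.8495646823490953], [-0.8429936794221837, -0.106265123938043, -0.5273228421836864]], 't': [0.07681287722322981, -0.1505945929857946, 1.6312067606518283]}
top {'fx': 437.20130552213203, 'fy': 437.20130552213203, 'cx': 322.2795024252085, 'cy': 238.47516283529765, 'k1': -0.08785878413586884, 'R': [[-0.009146794283202945, -0.9999000477046912, 0.010781036800664967], [-0.9896777203823449, 0.007510212272973333, -0.1431139632964581], [0.14301869085244018, -0.011978785905566806, -0.9896474941892608]], 't': [0.0019127752905591427, 0.5566701350555051, 1.177197533844289]}
wrist {'fx': 368.9646570225066, 'fy': 368.9646570225066, 'cx': 317.2033621514725, 'cy': 240.72378240991247, 'k1': -0.0380263041400977, 'tool_from_camera': [[-0.00044192468561663276, -0.9579946037176347, -0.2867858852008983, 0.07883004745873352], [0.9999997694176489, -0.0002754879822934245, -0.00062070203756988, 0.0004786451188694141], [0.0005156231376443037, -0.28678609337668776, 0.9579945045659275, 0.018787339292517413], [0.0, 0.0, 0.0, 1.0]]}
0.15 [ 0.19350074 -0.59400587  0.40397471] [-3.13988582e+00 -2.83109754e-04  3.14809123e-01] 1.0000358447467779
```

View pics/scene0.png

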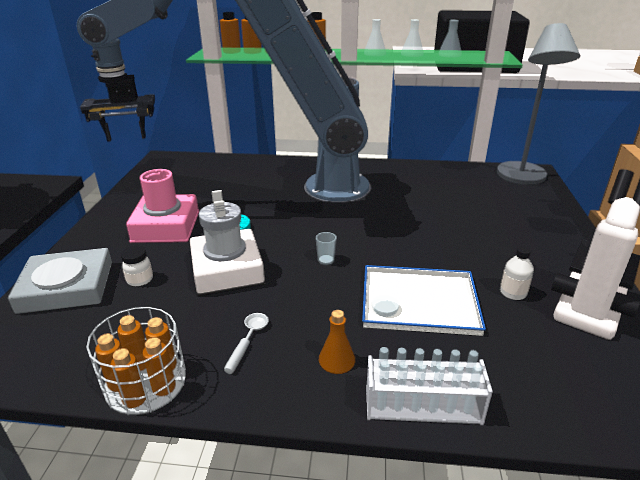

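View pics/top0.png

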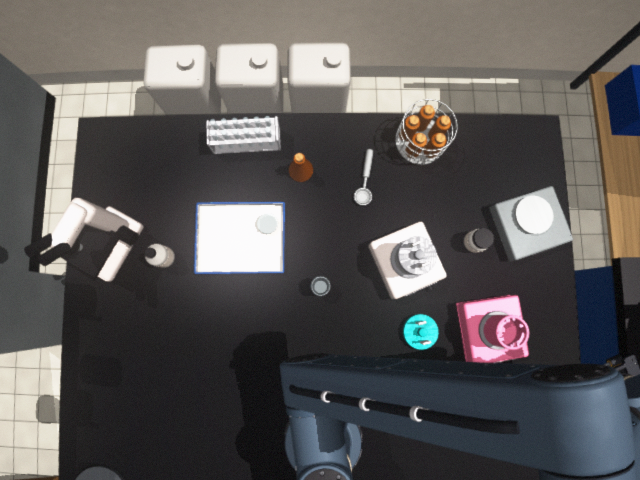

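Candidates for the wanted cap: the grey cap on the white mixer (scene 221,215; top 415,257), the turquoise cap on the bench (scene 243,222; top 421,331), and the pink mixer's cup (scene 158,195; top 492,328). By the description I choose the grey cap on the white base. Next I check it in enlarged crops.

```bash
python3 - <<'E'
import cv2
t=cv2.imread("pics/top0.png"); s=cv2.imread("pics/scene0.png")
cv2.imwrite("pics/topc.png",cv2.resize(t[210:310,355:460],None,fx=7,fy=6*7/6,interpolation=cv2.INTER_CUBIC)[:600*7//7*1+100,:][:700])
cv2.imwrite("pics/topc.png",cv2.resize(t[215:305,360:460],None,fx=6,fy=6,interpolation=cv2.INTER_CUBIC))
cv2.imwrite("pics/scec.png",cv2.resize(s[180:300,180:280],None,fx=5,fy=5,interpolation=cv2.INTER_CUBIC))
cv2.imwrite("pics/trayc.png",cv2.resize(t[190:290,185:295],None,fx=6,fy=6,interpolation=cv2.INTER_CUBIC))
E
```

```text
(no output)
```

View pics/topc.png

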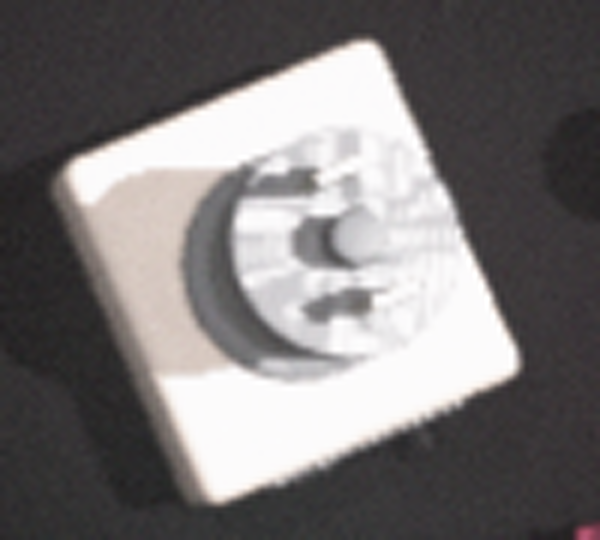

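View pics/scec.png

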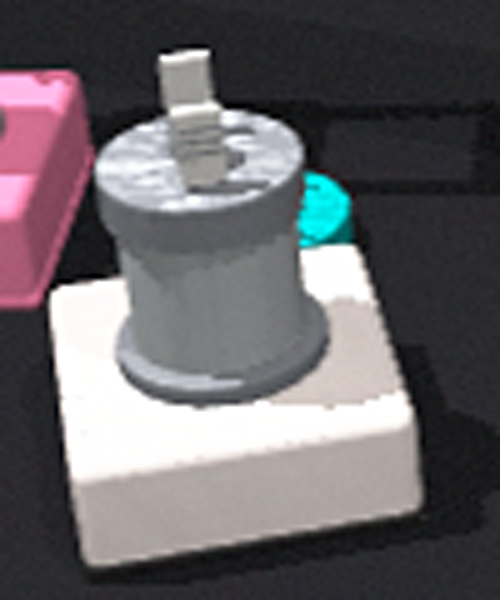

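View pics/trayc.png

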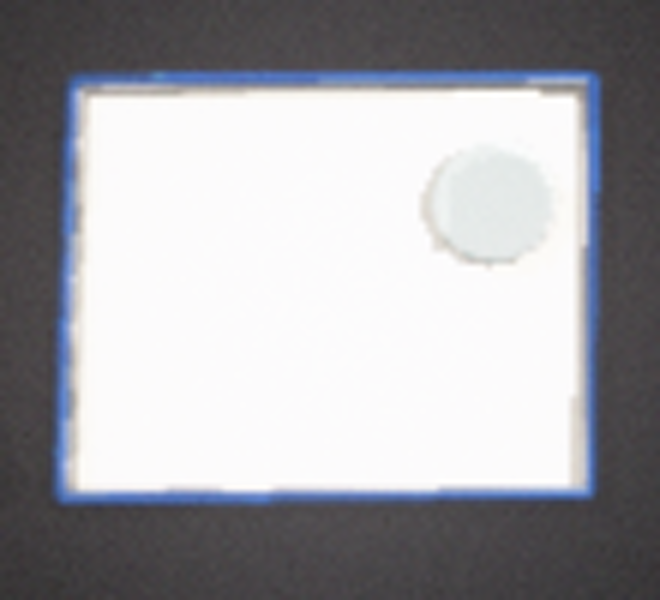

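The crops confirm it: a grey disc with white upright tabs and a boss, on the steel cup on the white base (top crop disc ≈(350,240), scene crop tabs ≈(187,75)/(197,140)). The turquoise one lies apart. Next I triangulate roughly and go over it with the wrist camera.

```bash
cat > h.py <<'E'
from station import bot, fingers, planner, optics, order, status
import numpy as np, cv2
from scipy.spatial.transform import Rotation as Ro
INF={n:optics.camera_info(n) for n in ("scene","top","wrist")}
def pose(): return np.array(status.current_ee_pos()),Ro.from_euler('xyz',status.current_tool_rot()).as_matrix()
def ray(name,u,v,tp=None):
    i=INF[name]; K=np.array([[i['fx'],0,i['cx']],[0,i['fy'],i['cy']],[0,0,1.]])
    p=cv2.undistortPointsIter(np.array([[[u,v]]],float),K,np.array([i['k1'],0,0,0.]),None,None,(3,50,1e-10))[0,0]
    d=np.array([p[0],p[1],1.])
    if name=='wrist':
        T=np.array(i['tool_from_camera']); P,R=tp
        o=P+R@T[:3,3]; d=R@T[:3,:3]@d
    else:
        R=np.array(i['R']); o=-R.T@np.array(i['t']); d=R.T@d
    return o,d/np.linalg.norm(d)
def atz(name,u,v,z,tp=None):
    o,d=ray(name,u,v,tp); return o+d*(z-o[2])/d[2]
def proj(name,X,tp=None):
    i=INF[name]; X=np.array(X,float)
    if name=='wrist':
        T=np.array(i['tool_from_camera']); P,R=tp
        c=T[:3,:3].T@(R.T@(X-P)-T[:3,3])
    else: c=np.array(i['R'])@X+np.array(i['t'])
    s=c[:2]/c[2]; s=s*(1+i['k1']*(s@s)); return np.array([i['fx']*s[0]+i['cx'],i['fy']*s[1]+i['cy']])
def tri(rs):
    A=np.zeros((3,3));b=np.zeros(3);
    for o,d in rs: M=np.eye(3)-np.outer(d,d);A+=M;b+=M@o
    x=np.linalg.solve(A,b); return x,[np.linalg.norm((np.eye(3)-np.outer(d,d))@(x-o)) for o,d in rs]
E
python3 - <<'E'
from h import *
np.set_printoptions(precision=4,suppress=True)
c=[(370,42),(60,170),(205,500),(520,365)]
P=[atz('top',360+a/6,215+b/6,.065) for a,b in c]
for p in P: print(p)
print('mean',np.mean(P,0),[np.linalg.norm(P[i]-P[(i+1)%4]) for i in range(4)])
for i in range(4):
    d=P[(i+1)%4]-P[i]; print(np.degrees(np.arctan2(d[1],d[0])))
# scene base top corners 5x crop at 180,180
for a,b in [(50,290),(350,245),(415,420),(80,480)]: print('s',atz('scene',180+a/5,180+b/5,.065))
print('tray')
P=[atz('top',185+a/6,190+b/6,.018) for a,b in [(73,78),(597,78),(592,495),(62,498)]]
for p in P: print(p)
m=np.mean(P,0);print(m,[np.linalg.norm(P[i]-P[(i+1)%4]) for i in range(4)])
for i in range(4):
    d=P[(i+1)%4]-P[i]; print(np.degrees(np.arctan2(d[1],d[0])))
print('dish',atz('top',185+495/6,190+205/6,.02))
print('beaker',atz('top',320,286,.035),'flask',atz('top',301,160,.1),atz('top',300,172,.02))
# cap disc centre
print('disc',atz('top',360+350/6,215+242/6,.17), atz('scene',180+200/5,180+160/5,.17))
print('boss',tri([ray('top',360+360/6,215+237/6),ray('scene',221,206)]))
E
```

```text
[ 0.5969 -0.2773  0.065 ]
[ 0.5387 -0.1325  0.065 ]
[ 0.389  -0.1943  0.065 ]
[ 0.4477 -0.3402  0.065 ]
mean [ 0.4931 -0.2361  0.065 ] [np.float64(0.15607835285171603), np.float64(0.16194134029836127), np.float64(0.15730178495594105), np.float64(0.1619218880311208)]
111.91808560319032
-157.58706028718203
-68.06929567566942
22.845941543293485
s [ 0.4506 -0.3398  0.065 ]
s [ 0.3929 -0.1975  0.065 ]
s [ 0.5438 -0.1317  0.065 ]
s [ 0.6049 -0.2733  0.065 ]
tray
[0.6659 0.3567 0.018 ]
[0.6635 0.1045 0.018 ]
[0.4643 0.1061 0.018 ]
[0.4643 0.3555 0.018 ]
[0.5645 0.2307 0.018 ] [np.float64(0.25226107856930147), np.float64(0.19926295811814002), np.float64(0.24932163301288368), np.float64(0.20160474443669651)]
-90.54129614623626
179.5139294005457
89.99126304146624
0.351771114539388
dish [0.6019 0.1524 0.02  ]
beaker [0.4251 0.0047 0.035 ] flask [0.7643 0.054  0.1   ] [0.7548 0.0598 0.02  ]
disc [ 0.4937 -0.2397  0.17  ] [ 0.4931 -0.2371  0.17  ]
boss (array([ 0.4932, -0.2364,  0.1867]), [np.float64(0.0035463363763303946), np.float64(0.003546336376330501)])
```

```bash
python3 - <<'E'
from h import *
np.set_printoptions(precision=4,suppress=True)
t0=status.current_t()
yaw=np.radians(112.4)
bot.move_linear([0.194,-0.594,0.47],feed=.25)
print(status.current_t())
bot.reach([0.493,-0.237,0.46],[np.pi,0,yaw])
print(status.current_t(),status.current_q())
for k,off in enumerate([(0,0),(0.03,-0.05)]):
    if k: bot.move_linear([0.493+off[0],-0.237+off[1],0.46],feed=.25)
    bot.dwell(.1)
    P,R=pose(); im=optics.camera('wrist'); np.savez(f'w{k}.npz',P=P,R=R); cv2.imwrite(f'pics/w{k}.png',im[:,:,::-1]); print(P, status.current_tool_rot(),proj('wrist',[.493,-.237,.195],(P,R)))
print(status.current_t(),status.current_ft_force(),status.current_wrist_torque())
E
```

```text
0.5583
2.2583 [-0.6539  0.3598  1.5608 -0.0004  1.2209 -1.0432]
[ 0.4928 -0.2381  0.4599] [-3.1415  0.0002  1.9599] [317.7033 246.443 ]
[ 0.5225 -0.2869  0.4596] [-3.141  -0.0014  1.9616] [304.3304 165.3529]
2.9417 [ 0.3809  0.0431 -0.7969] [ 0.0245 -0.1587  0.0071]
```

View pics/w0.png

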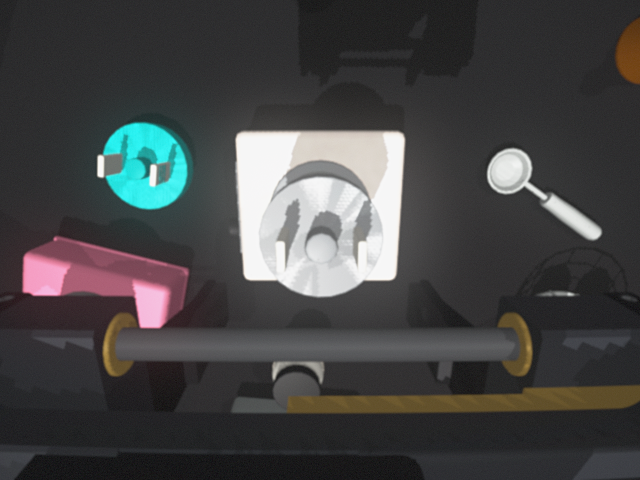

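View pics/w1.png

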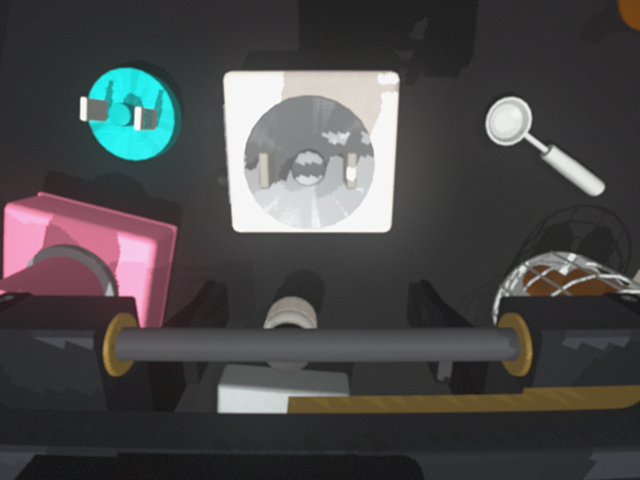

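Wrist views: the grey cap with its two white tabs sits left and right of image centre (w0: tabs ≈(281,262) and (363,258), boss (321,248); w1: tabs ≈(264,170), (351,168), boss (308,167)). I enlarge these to measure.

```bash
python3 - <<'E'
import cv2
a=cv2.imread("pics/w0.png")[165:305,250:395]; b=cv2.imread("pics/w1.png")[90:235,235:380]
cv2.imwrite("pics/w0c.png",cv2.resize(a,None,fx=4,fy=4,interpolation=cv2.INTER_CUBIC))
cv2.imwrite("pics/w1c.png",cv2.resize(b,None,fx=4,fy=4,interpolation=cv2.INTER_CUBIC))
E
```

```text
(no output)
```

View pics/w0c.png

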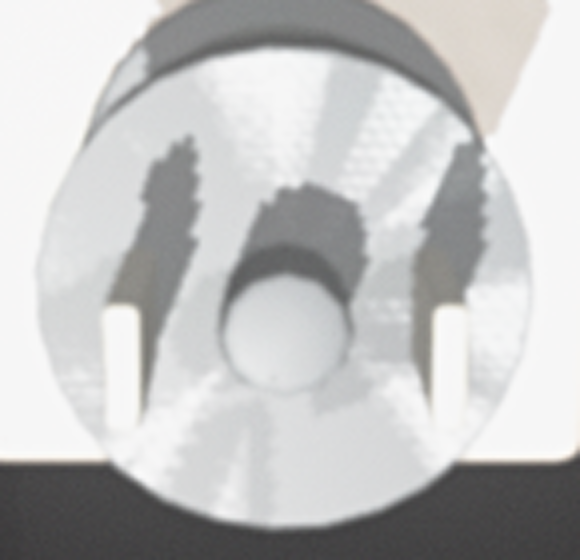

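View pics/w1c.png

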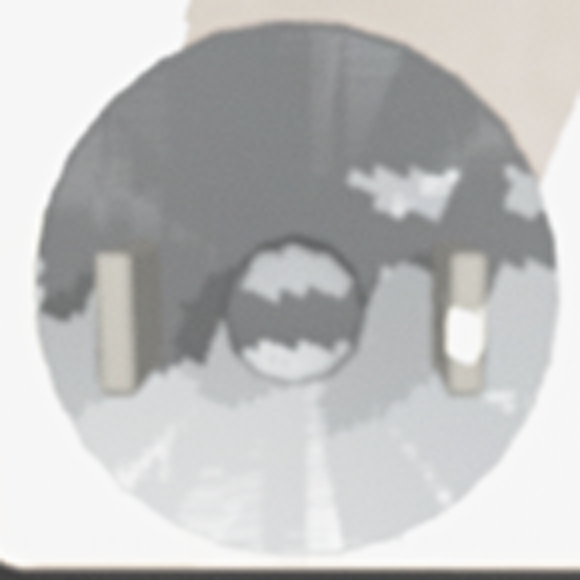

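```bash
python3 - <<'E'
from h import *
np.set_printoptions(precision=4,suppress=True)
tp=[]
for k in (0,1):
    d=np.load(f'w{k}.npz'); tp.append((d['P'],d['R']))
def r0(x,y): return ray('wrist',250+(x+.5)/4-.5,165+(y+.5)/4-.5,tp[0])
def r1(x,y): return ray('wrist',235+(x+.5)/4-.5,90+(y+.5)/4-.5,tp[1])
pts={'Ltl':((104,306),(96,252)),'Ltr':((141,306),(134,252)),'Lbl':((104,429),(96,393)),'Lbr':((141,429),(134,393)),
'Rtl':((433,306),(450,252)),'Rtr':((468,306),(487,252)),'Rbl':((433,429),(450,393)),'Rbr':((468,429),(487,393)),'boss':((286,333),(297,310)),'disc':((284,287),(297,287))}
res={}
for n,(a,b) in pts.items():
    x,e=tri([r0(*a),r1(*b)]); res[n]=x; print(n,x,e[0])
L=np.mean([res[k] for k in res if k[0]=='L'],0);R=np.mean([res[k] for k in res if k[0]=='R'],0)
d=L-R; print(L,R,'mid',(L+R)/2,'dist',np.linalg.norm(d),'ang',np.degrees(np.arctan2(d[1],d[0])))
# fixed z
for k,rr in ((0,r0),(1,r1)):
    Q={}
    for n,ab in pts.items():
        o,dd=rr(*ab[k]); z=.211 if n[0] in 'LR' else (.194 if n=='boss' else .170); Q[n]=o+dd*(z-o[2])/dd[2]
    L=np.mean([Q[n] for n in Q if n[0]=='L'],0);R=np.mean([Q[n] for n in Q if n[0]=='R'],0);d=L-R
    print(k,'mid',(L+R)/2,np.linalg.norm(d),np.degrees(np.arctan2(d[1],d[0])),'boss',Q['boss'],'disc',Q['disc'])
E
```

```text
Ltl [ 0.4642 -0.2393  0.2122] 0.0001325866347472003
Ltr [ 0.4696 -0.2371  0.2123] 1.7012122559652405e-05
Lbl [ 0.4715 -0.2595  0.2121] 3.1977919327347046e-05
Lbr [ 0.4771 -0.2571  0.2122] 8.632982197601047e-05
Rtl [ 0.5136 -0.2191  0.2122] 0.00027813920497994524
Rtr [ 0.5188 -0.2169  0.2123] 0.00024161368813467482
Rbl [ 0.5223 -0.2386  0.2121] 0.00018281954476888815
Rbr [ 0.5276 -0.2364  0.2122] 0.00014571950169183125
boss [ 0.4957 -0.2376  0.1941] 0.0002797256866107074
disc [ 0.4946 -0.2358  0.1721] 0.00011816124608489052
[ 0.4706 -0.2483  0.2122] [ 0.5206 -0.2278  0.2122] mid [ 0.4956 -0.238   0.2122] dist 0.054014462738472636 ang -157.70498850468616
0 mid [ 0.4957 -0.2384  0.211 ] 0.0541100440209723 -157.72438420928094 boss [ 0.4955 -0.2378  0.194 ] disc [ 0.4948 -0.2364  0.17  ]
1 mid [ 0.4957 -0.2381  0.211 ] 0.05448683559399319 -157.67658338450062 boss [ 0.496  -0.2375  0.194 ] disc [ 0.4947 -0.2359  0.17  ]
```

```bash
cat >> h.py <<'E'
def rd(tag=''):
    P,R=pose(); print(tag,'t%.2f'%status.current_t(),'P',np.round(P,4),'rpy',np.round(status.current_tool_rot(),4),'F',np.round(status.current_ft_force(),2),'M',np.round(status.current_wrist_torque(),3),'w%.4f'%status.current_gripper_width())
E
python3 - <<'E'
from h import *
yaw=1.960; G=np.array([.4956,-.2379])
bot.move_linear([*G,.42],[np.pi,0,yaw],feed=.15); rd('above')
hit=bot.move_linear([*G,.362],feed=.06,contact_N=5); print(hit); bot.dwell(.2); rd('down')
P,_=pose(); e=np.array([*G,.362])-P
print('err',e)
E
```

```text
above t3.55 P [ 0.496  -0.2381  0.4207] rpy [3.1406e+00 2.0000e-03 1.9606e+00] F [ 0.36 -1.1   0.44] M [-0.062 -0.145  0.019] w0.9999
False
down t4.87 P [ 0.4957 -0.2379  0.3624] rpy [3.1411e+00 7.0000e-04 1.9600e+00] F [0.23 0.18 0.09] M [-0.003 -0.095 -0.045] w1.0017
err [-6.49726396e-05  3.25660978e-05 -4.02064855e-04]
```

```bash
python3 - <<'E'
from h import *
for w,n in ((.66,20),(.60,20),(.50,25)):
    fingers.gripper_to(w,n); rd(f'{w}')
bot.dwell(.3); rd('settled')
im=optics.camera('wrist'); cv2.imwrite('pics/w2.png',im[:,:,::-1])
print(status.current_q())
E
```

```text
0.66 t5.67 P [ 0.4956 -0.2379  0.362 ] rpy [-3.1416e+00 -1.0000e-04  1.9600e+00] F [-0.1  -0.59  0.72] M [ 0.    -0.088  0.011] w0.6633
0.6 t6.09 P [ 0.4956 -0.2379  0.362 ] rpy [-3.1416 -0.      1.96  ] F [ 0.31 -1.35  0.4 ] M [ 0.005 -0.071 -0.031] w0.6004
0.5 t6.56 P [ 0.4956 -0.2379  0.362 ] rpy [-3.1415 -0.      1.96  ] F [-0.39  0.04  0.16] M [ 0.042 -0.038  0.017] w0.5065
settled t6.86 P [ 0.4956 -0.2379  0.362 ] rpy [-3.1415 -0.      1.96  ] F [-0.17  0.13  1.2 ] M [ 0.005 -0.039  0.058] w0.5075
[-6.50839706e-01  4.82569985e-01  1.66686705e+00 -9.04781157e-05
  9.92172921e-01 -1.04008310e+00]
```

View pics/w2.png

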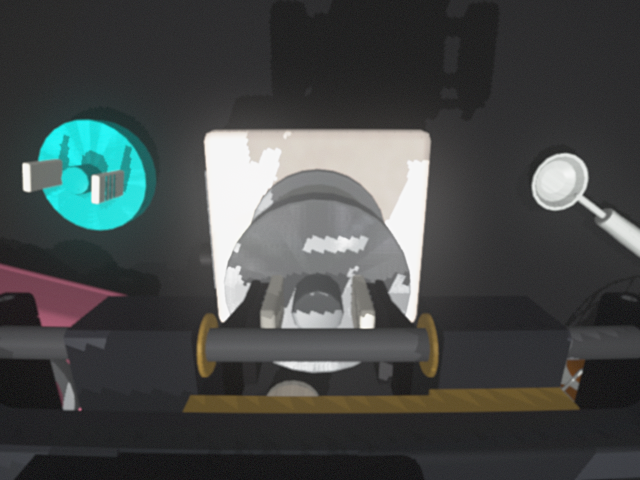

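```bash
python3 - <<'E'
from h import *
fingers.gripper_to(.42,28); rd('grip')
q0=np.array(status.current_q()); np.save('q0.npy',q0)
for a in (.04,.1,.18,.26,.34,.42):
    q=q0.copy(); q[5]-=a; bot.movej(q); 
    m=[status.current_wrist_torque()[2] for _ in range(1)]
    rd(f'{a:.2f}')
    if abs(m[0])>.45: break
E
```

```text
grip t7.12 P [ 0.4956 -0.2379  0.362 ] rpy [-3.1415 -0.      1.96  ] F [-0.39 -0.17  0.38] M [ 0.002 -0.018  0.037] w0.5050
0.04 t7.38 P [ 0.4957 -0.2379  0.362 ] rpy [3.1415e+00 2.0000e-04 1.9993e+00] F [0.08 0.02 0.62] M [-0.011 -0.081  0.06 ] w0.5057
0.10 t7.62 P [ 0.4957 -0.2379  0.362 ] rpy [3.1415e+00 2.0000e-04 2.0583e+00] F [-0.5  -0.08  0.87] M [-0.022 -0.115  0.068] w0.5093
0.18 t7.88 P [ 0.4956 -0.2379  0.362 ] rpy [3.1416e+00 2.0000e-04 2.1373e+00] F [-0.13  0.43  0.24] M [ 0.024 -0.14   0.023] w0.5079
0.26 t8.12 P [ 0.4956 -0.2379  0.362 ] rpy [-3.1415e+00  1.0000e-04  2.2169e+00] F [-0.15 -0.28  1.05] M [ 0.014 -0.104  0.03 ] w0.5056
0.34 t8.38 P [ 0.4956 -0.2379  0.362 ] rpy [-3.1415  0.      2.2967] F [0.12 0.29 0.45] M [ 0.034 -0.173  0.094] w0.5040
0.42 t8.62 P [ 0.4956 -0.2379  0.362 ] rpy [-3.1415e+00 -1.0000e-04  2.3767e+00] F [ 0.49 -0.54  1.18] M [-0.015 -0.165 -0.023] w0.5061
```

```bash
python3 - <<'E'
from h import *
im=optics.camera('wrist'); cv2.imwrite('pics/w3.png',im[:,:,::-1])
E
```

```text
(no output)
```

View pics/w3.png

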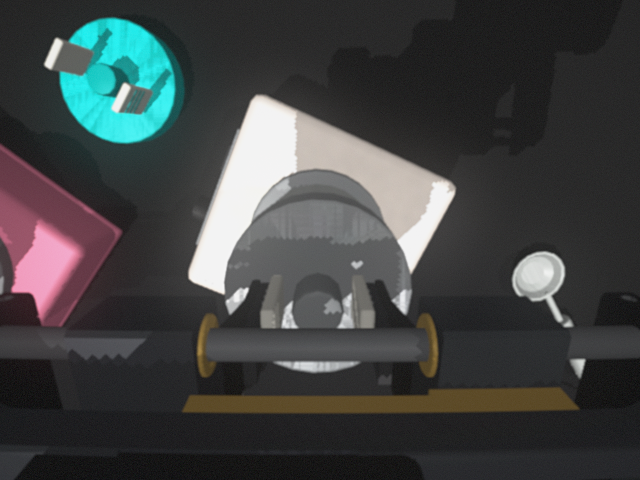

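The tabs hold the same pixels between the fingers (≈(270,300), (363,300)) while the base has turned about 24° in the image. So the cap turns with the gripper and the moment stays near zero. I go on in fine steps, feeling for the stop.

```bash
python3 - <<'E'
from h import *
q0=np.load('q0.npy')
a=.42; base=[]
while a<1.34:
    a+=.025 if a>.54 else .05
    q=q0.copy(); q[5]-=a; bot.movej(q); bot.dwell(.03)
    m=np.mean([status.current_wrist_torque()[2] for _ in range(3)])
    y=status.current_tool_rot()[2]
    print('%.3f yaw %.4f m %.3f cmd-act %.4f'%(a,(y-1.96)%6.2832,m,a-(y-1.96)%6.2832),'F',np.round(status.current_ft_force(),2))
    if abs(m)>.3:
        m2=status.current_wrist_torque()[2]
        if abs(m2)>.3: break
print(a); rd(); np.save('a.npy',a)
E
```

```text
0.470 yaw 0.4678 m 0.024 cmd-act 0.0022 F [-0.14 -0.16  1.32]
0.520 yaw 0.5182 m 0.020 cmd-act 0.0018 F [-0.02  0.62  0.29]
0.570 yaw 0.5683 m 0.015 cmd-act 0.0017 F [-0.22 -0.5   0.7 ]
0.595 yaw 0.5940 m 0.040 cmd-act 0.0010 F [-0.9   0.27  0.48]
0.620 yaw 0.6193 m 0.105 cmd-act 0.0007 F [0.26 0.31 0.41]
0.645 yaw 0.6444 m 0.046 cmd-act 0.0006 F [ 0.29 -0.56  0.83]
0.670 yaw 0.6694 m 0.070 cmd-act 0.0006 F [0.25 0.17 0.91]
0.695 yaw 0.6945 m 0.098 cmd-act 0.0005 F [0.12 0.17 1.54]
0.720 yaw 0.7194 m 0.055 cmd-act 0.0006 F [0.61 0.81 1.27]
0.745 yaw 0.7445 m 0.019 cmd-act 0.0005 F [1.09 0.56 0.95]
0.770 yaw 0.7695 m 0.082 cmd-act 0.0005 F [-0.24 -0.02  1.97]
0.795 yaw 0.7945 m 0.071 cmd-act 0.0005 F [ 0.09 -0.47  1.64]
0.820 yaw 0.8195 m 0.031 cmd-act 0.0005 F [ 0.06 -0.52  1.64]
0.845 yaw 0.8445 m 0.070 cmd-act 0.0005 F [-0.48 -0.06  0.8 ]
0.870 yaw 0.8695 m 0.097 cmd-act 0.0005 F [-0.08 -0.41  1.43]
0.895 yaw 0.8944 m 0.034 cmd-act 0.0006 F [0.4  0.13 1.82]
0.920 yaw 0.9195 m 0.028 cmd-act 0.0005 F [0.14 0.34 2.12]
0.945 yaw 0.9445 m 0.053 cmd-act 0.0005 F [-0.13  0.06  1.28]
0.970
[... 367 characters left out ...]
w 1.1195 m 0.015 cmd-act 0.0005 F [-0.13  0.81  2.44]
1.145 yaw 1.1445 m 0.020 cmd-act 0.0005 F [-0.55  0.01  1.95]
1.170 yaw 1.1694 m 0.038 cmd-act 0.0006 F [-0.4  -1.1   2.19]
1.195 yaw 1.1945 m 0.036 cmd-act 0.0005 F [ 0.17 -0.01  2.13]
1.220 yaw 1.2195 m 0.025 cmd-act 0.0005 F [0.08 0.36 3.33]
1.245 yaw 1.2445 m 0.030 cmd-act 0.0005 F [ 0.04 -1.2   2.26]
1.270 yaw 1.2695 m 0.060 cmd-act 0.0005 F [-0.23 -0.04  2.01]
1.295 yaw 1.2936 m -0.279 cmd-act 0.0014 F [-1.03 -1.17  1.54]
1.320 yaw 1.3174 m -0.930 cmd-act 0.0026 F [-1.02 -0.93  1.92]
1.3199999999999994
 t18.02 P [ 0.4955 -0.2381  0.362 ] rpy [ 3.1414e+00  2.0000e-04 -3.0058e+00] F [-1.02 -0.93  1.92] M [-0.069 -0.054 -0.93 ] w0.5072
```

```bash
python3 - <<'E'
from h import *
q0=np.load('q0.npy')
for a in (1.310,1.302,1.295,1.290,1.285,1.280,1.275,1.270,1.265):
    q=q0.copy(); q[5]-=a; bot.movej(q); bot.dwell(.05)
    m=np.mean([status.current_wrist_torque()[2] for _ in range(2)])
    print(a,round(m,3),np.round(status.current_ft_force(),2))
    if m>-.06: break
np.save('a.npy',a); rd()
im=optics.camera('wrist'); cv2.imwrite('pics/w4.png',im[:,:,::-1])
E
```

```text
1.31 -0.758 [ 0.55 -0.63  1.54]
1.302 -0.49 [-0.25 -1.56  2.09]
1.295 -0.36 [-0.3  -1.75  1.45]
1.29 -0.188 [-0.34 -1.88  1.56]
1.285 -0.03 [-0.41 -2.1   2.01]
 t19.52 P [ 0.4956 -0.2379  0.362 ] rpy [-3.1414e+00 -2.0000e-04 -3.0377e+00] F [-0.41 -2.1   2.01] M [-0.297 -0.05  -0.03 ] w0.5103
```

View pics/w4.png

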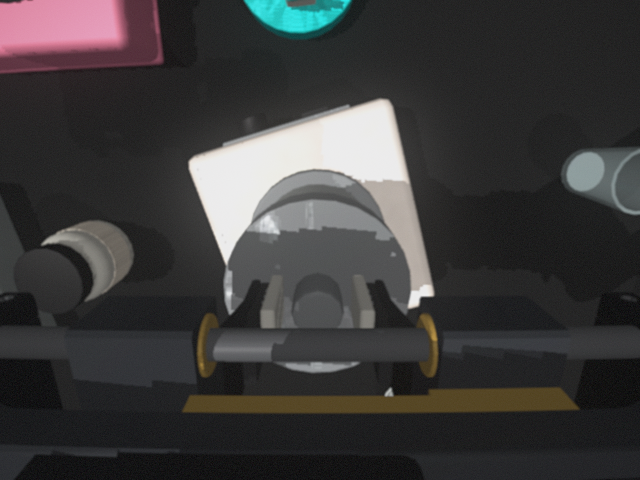

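```bash
python3 - <<'E'
from h import *
q0=np.load('q0.npy'); q=q0.copy(); q[5]-=1.27; bot.movej(q); bot.dwell(.1); rd('back')
P,_=pose()
for dz in (.002,.005,.009,.014,.022):
    h=bot.move_linear([.4956,-.2379,.362+dz],feed=.03,contact_N=9); rd(f'{dz} {h}')
    if h: break
im=optics.camera('wrist'); cv2.imwrite('pics/w5.png',im[:,:,::-1])
im=optics.camera('scene'); cv2.imwrite('pics/s5.png',cv2.resize(im[160:310,160:300,::-1],None,fx=4,fy=4,interpolation=cv2.INTER_CUBIC))
E
```

```text
back t19.93 P [ 0.4956 -0.2378  0.362 ] rpy [ 3.1413  0.     -3.0532] F [-0.26 -0.96  2.69] M [-0.126 -0.125 -0.007] w0.5096
0.002 False t20.18 P [ 0.4953 -0.2376  0.3635] rpy [ 3.1401e+00 -1.5000e-03 -3.0532e+00] F [-1.8  -0.53 -2.  ] M [-0.04   0.007 -0.066] w0.5080
0.005 False t20.43 P [ 0.4956 -0.2377  0.367 ] rpy [ 3.1411e+00 -1.0000e-04 -3.0531e+00] F [-0.44 -0.26 -1.78] M [ 0.06  -0.118 -0.033] w0.5063
0.009 False t20.71 P [ 0.4957 -0.2378  0.3713] rpy [-3.1414e+00  6.0000e-04 -3.0531e+00] F [-0.29 -0.68 -2.35] M [ 0.09  -0.172  0.003] w0.5088
0.014 False t21.02 P [ 0.4957 -0.2379  0.3763] rpy [-3.1411e+00  5.0000e-04 -3.0532e+00] F [ 0.3   0.43 -2.52] M [ 0.107 -0.141 -0.009] w0.5029
0.022 False t21.44 P [ 0.4957 -0.2379  0.3843] rpy [-3.1411e+00  4.0000e-04 -3.0531e+00] F [-0.58  0.56 -1.33] M [ 0.086 -0.12   0.014] w0.5040
```

View pics/s5.png

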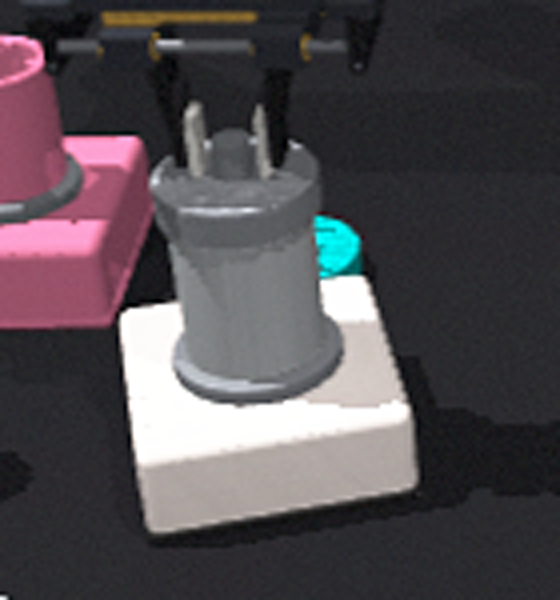

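```bash
python3 - <<'E'
from h import *
bot.move_linear([.4956,-.2379,.45],feed=.08); bot.dwell(.1); rd('lifted')
y=status.current_tool_rot()[2]
im=optics.camera('scene'); cv2.imwrite('pics/s6.png',cv2.resize(im[140:300,160:320,::-1],None,fx=3.75,fy=3.75,interpolation=cv2.INTER_CUBIC))
bot.reach([.5645,.2757,.42],[np.pi,0,y]); bot.dwell(.2); rd('over tray'); print(status.current_q())
for n in ('scene','top','wrist'):
    im=optics.camera(n); cv2.imwrite(f'pics/{n}7.png',im[:,:,::-1])
E
```

```text
lifted t22.62 P [ 0.4955 -0.2378  0.4493] rpy [ 3.1405e+00 -1.3000e-03 -3.0532e+00] F [ 0.33  0.76 -1.89] M [ 0.075 -0.116  0.054] w0.5091
over tray t24.75 P [0.5649 0.2747 0.4201] rpy [-3.1415e+00  2.0000e-04 -3.0548e+00] F [ 0.49  0.24 -1.26] M [ 0.112 -0.166 -0.026] w0.5041
[ 2.74960773e-01  5.15885936e-01  1.40741922e+00 -1.43792109e-04
  1.21812424e+00 -1.38254683e+00]
```

View pics/s6.png

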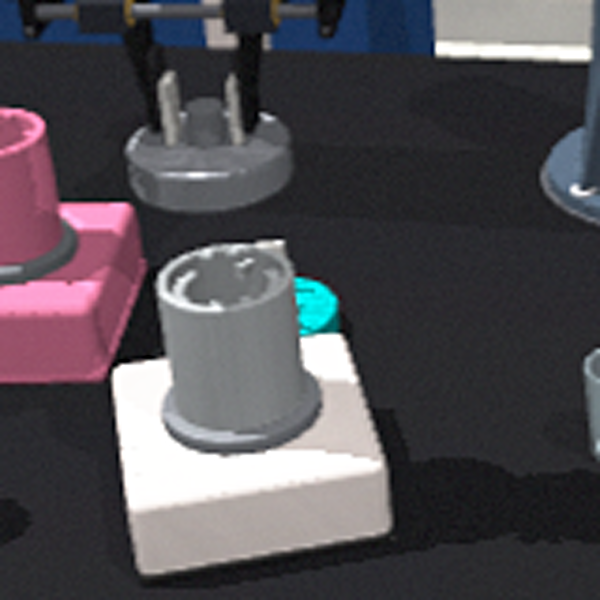

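View pics/scene7.png

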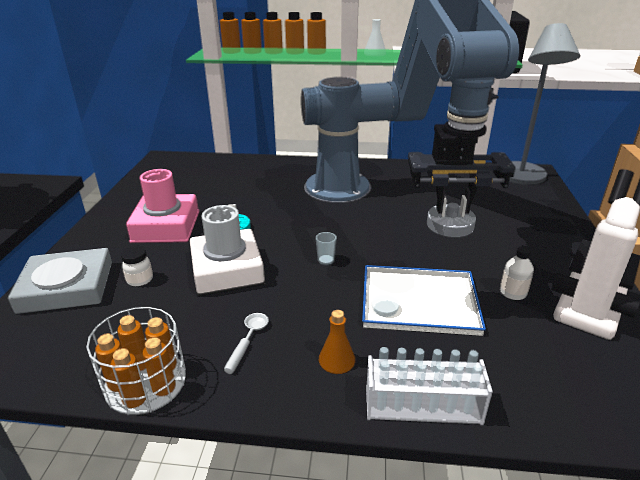

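View pics/wrist7.png

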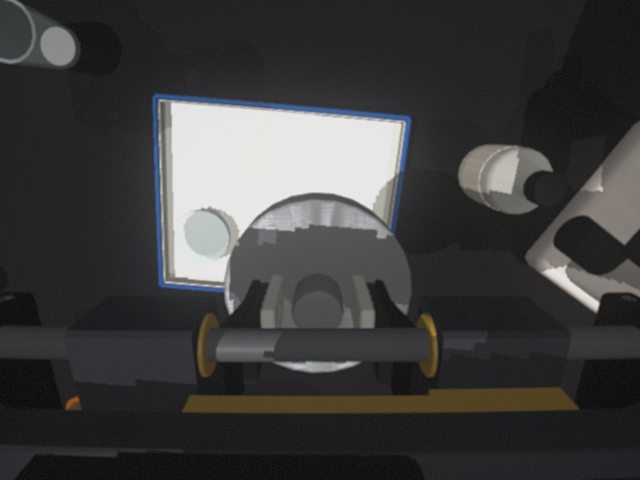

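```bash
python3 - <<'E'
from h import *
tp=pose()
for u,v in ((155,96),(410,118)): print(atz('wrist',u,v,.018,tp))
bot.move_linear([.5645,.2757,.25],feed=.12); bot.dwell(.2); rd('low')
h=bot.move_linear([.5645,.2757,.212],feed=.02,contact_N=4); print(h); rd('touch')
for n in ('scene','top'):
    im=optics.camera(n); cv2.imwrite(f'pics/{n}8.png',im[:,:,::-1])
s=cv2.imread('pics/scene8.png')[150:350,340:500]; cv2.imwrite('pics/s8c.png',cv2.resize(s,None,fx=3,fy=3,interpolation=cv2.INTER_CUBIC))
E
```

```text
[0.46645431 0.10636737 0.018     ]
[0.46579109 0.3586444  0.018     ]
low t26.67 P [0.5646 0.2757 0.2506] rpy [ 3.1414e+00  1.1000e-03 -3.0532e+00] F [ 0.17 -0.02 -1.36] M [ 0.07  -0.129  0.019] w0.5068
True
touch t28.06 P [0.5645 0.2757 0.219 ] rpy [-3.1415e+00 -3.0000e-04 -3.0532e+00] F [0.41 0.25 4.75] M [ 0.105 -0.131  0.016] w0.5061
```

View pics/s8c.png

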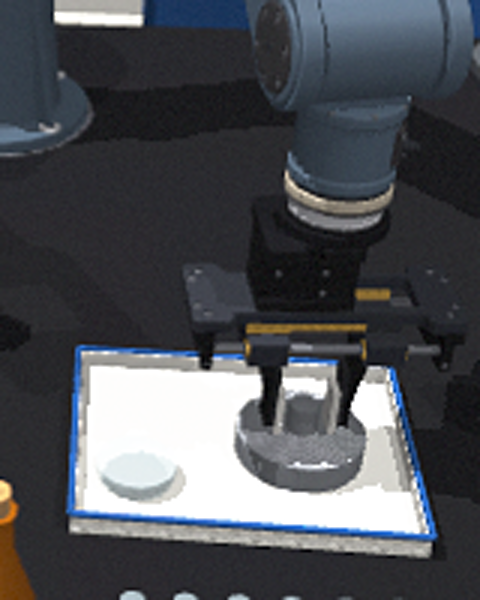

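Contact came at TCP z 0.219 as predicted, and the cap stands inside the tray (crop ≈(300,445)), clear of the dish. I release and retreat.

```bash
python3 - <<'E'
from h import *
for w in (.56,.62,.70,.85,1.0):
    fingers.gripper_to(w); 
rd('open')
bot.move_linear([.5645,.2757,.30],feed=.06); bot.move_linear([.5645,.2757,.40],feed=.15); bot.dwell(.2); rd('up')
np.savez('w9.npz',P=pose()[0],R=pose()[1])
im=optics.camera('wrist'); cv2.imwrite('pics/w9.png',im[:,:,::-1])
bot.reach([.45,-.05,.45],[np.pi,0,-2.6]); bot.dwell(.2); rd('away')
for n in ('scene','top'):
    im=optics.camera(n); cv2.imwrite(f'pics/{n}9.png',im[:,:,::-1])
E
```

```text
open t30.60 P [0.5638 0.2755 0.2177] rpy [-3.141  -0.0032 -3.0532] F [-0.2  -0.29  0.4 ] M [ 0.113 -0.144 -0.007] w0.9942
up t33.14 P [0.5643 0.2756 0.3986] rpy [-3.1405 -0.0058 -3.0533] F [-0.01 -0.34  0.54] M [ 0.14  -0.102  0.012] w0.9993
away t34.70 P [ 0.4504 -0.0494  0.4499] rpy [ 3.1414 -0.     -2.5987] F [-0.31 -0.17 -1.22] M [ 0.128 -0.127 -0.035] w1.0047
```

View pics/w9.png

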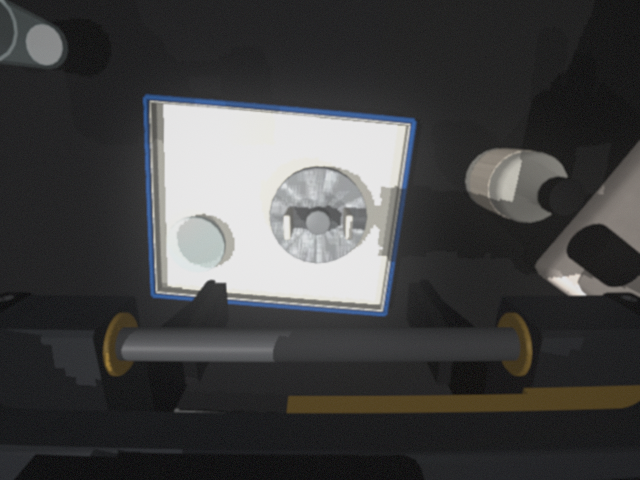

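View pics/top9.png

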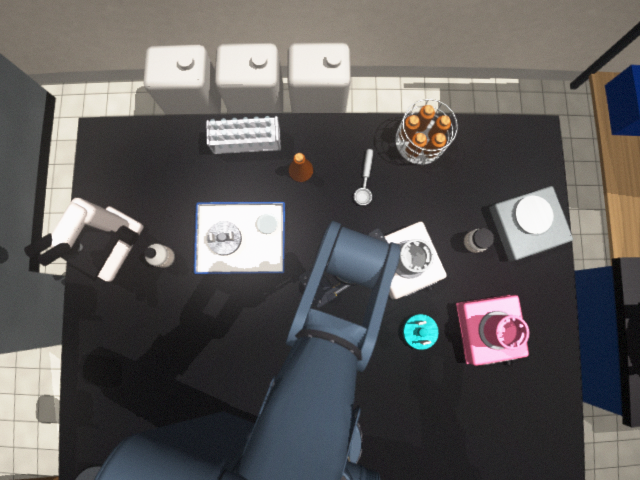

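View pics/scene9.png

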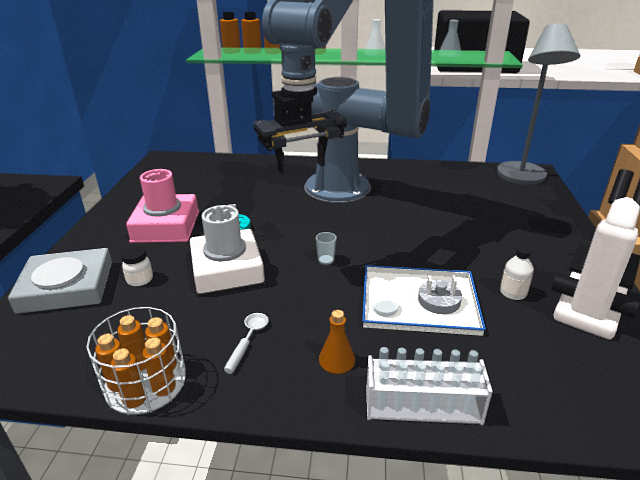

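The cap stands upright in the tray (wrist 318,222; top 223,238; scene 440,297). The dish, beaker, flask, bottle, jar and spoon are at the pixels they had at the start. I make one numeric check and hand in.

```bash
python3 - <<'E'
from h import *
d=np.load('w9.npz'); tp=(d['P'],d['R'])
print('boss',atz('wrist',318,221,.051,tp)-[.5655,.2315,0])
a=cv2.imread('pics/scene0.png').astype(int);b=cv2.imread('pics/scene9.png').astype(int)
for n,(u,v) in dict(dish=(386,308),flask=(337,342),bottle=(517,275),jar=(137,268),spoon=(246,342),beaker=(326,248)).items():
    print(n,np.abs(a-b)[v-22:v+22,u-14:u+14].mean().round(2))
rd(); print(np.abs(status.current_joint_velocities()).max())
order.finish_job(); print('done')
E
```

```text
boss [-0.00267231  0.0440099   0.051     ]
dish 1.83
flask 3.12
bottle 3.41
jar 3.14
spoon 2.82
beaker 2.86
 t34.80 P [ 0.4503 -0.0495  0.4498] rpy [ 3.1414e+00 -1.0000e-04 -2.5990e+00] F [-0.01 -0.37  0.18] M [ 0.172 -0.136 -0.065] w1.0034
0.003955259766742919
the job is handed in; nothing more can be done
done
```

The job is done and handed in at about 35 s on the robot's clock: the cap is off the cup and stands upright on the clear half of the tray, let go. The interface reports no verdict, so the results below are from my own last readings and pictures.

- **Turning:** I squeezed the tabs to a measured opening of about 44 mm at 28 N and turned the cap anticlockwise. The moment stayed near zero until the stop at about 1.285 rad.
- **Moment at the stop:** it peaked at about 0.93 N m, just under the 1 N m guideline. My last step was coarse, so it came closer than I intended. I backed off until the moment was near zero before lifting.
- **Lifting and placing:** the lift was straight, with only about 2 N of downward load. Touchdown in the tray was about 5 N.
- **Final position:** the cap's boss is at about (-3, +44) mm in the tray's frame. The dish, flask, beaker, bottle, jar and spoon look the same as at the start in the scene picture. The arm is well clear and still.

No check failed. The two-view heights came out 0.1–2 mm above the stated ones, which is within the calibration's accuracy.

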